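# Put the dispensed medicines back in their stock trays

### The arm

A 6-joint arm with a two-finger parallel gripper is mounted at the origin on the work surface. World frame = base frame: x ahead of the robot, y to its left, z up, the work surface at z = 0. Lengths are in m, angles in rad, forces in N, time in s.
With the tool pointing down it reaches from about 0.35 to 0.85 m from the base axis. Payload 8.1 kg.
Tool frame: the origin (TCP) lies on the centre line of the jaws, within the pads' length; the fingertips stand 17 mm ahead of it and the grasp point (between the pads) lies 2 mm behind it; z points along the fingers, y is the line along which they close (so a half turn about z gives the same grasp; the last joint's range is limited). The gripper opens to 93 mm and grips with 3 to 60 N. Pads are 15 mm wide; open, the fingers measure 128 mm over their backs; the gripper's body (75 mm by 188 mm) begins 65 mm behind the grasp point.
Start: joints at [-1.256, 0.13, 1.488, -0, 1.523, -0.085], TCP at [0.234, -0.553, 0.236] pointing down, gripper open.
Joint ranges: [-2.96, 2.96], [-0.89, 2.26], [0.02, 2.5], [-1.34, 4.48], [0, 2.73], [-2.66, 2.66]. Speed limits (rad/s): [2.39, 2.39, 2.79, 3.14, 3.14, 3.14].

### API

Orientations are given as a rotation vector (axis times angle).
In Python, from plant import robot, optics, close_job, models gives the robot as it stands.
- The arm moves only by the shell command python3 -m inch 'ROWS' [OPENING] [FORCE]. ROWS is a JSON object of lists of equal length, an entry for each row: "travel": the shift along the tool's x, y, z in m, a list of three; "spin": the turn about the tool's z in rad. In form: {"travel": [[x, y, z], ...], "spin": [spin, ...]}. A call has 1 to 10 rows; each row is the pose to reach, as a shift and turn from the pose commanded when the call began, along the tool's axes at that moment; what a row does not reach only later rows make up. A row lasts 1/12 s, in which the tool goes at most 41.7 mm and 7.16 degrees, less where a joint would pass 70% of its speed; a pose out of reach is approached as far as the arm can. A call with a gripper value outside its range is refused whole. OPENING is the closure, from 0 (fully open) to 1 (shut), set as the call begins (- or left out, the last holds). The fingers move at their own pace and stop on an object; FORCE is the grip in N (left out, the last holds). Time passes only in rows, so rows that repeat a pose let the fingers close. It gives the time, the measured TCP pose, the force, the opening and the grip force at its end, in the units of the state.
- robot.read_state(): the state, without advancing time (a new reading comes with each control period).
- optics.read_camera(name): name is "scene" or "top" or "wrist"; returns (picture, depth): 384x512x3 uint8, red, green, blue; 384x512 float32, m along the optical axis (not along the pixel's ray), 0 where there is no reading.
- optics.camera_info(name): a dict with "camera_matrix" (3x3 intrinsics, pixels), "view" (4x4, takes a point from world to camera coordinates). Camera axes: x right, y down, z forward; pixel columns grow to the right and rows downward; lengths in m; the calibration is good to about 2 mm. A picture is of the moment at which its call begins: read the wrist's pose just before it. camera_info takes no time and is no camera call; for the wrist camera it gives the pose at the moment of the call.
- close_job(): hands the job in; it is judged then, once.
Trained networks look in the newest picture that a camera, given by its name, has taken for a name from the list of things; names that differ only in an ending like _2 or _b are one class to them, and where a whole thing is asked for, a point or a joint stands for the part that bears it (a point fixed in the world has none). Each returns a list of dicts, best first, with "p" (0 to 1); they miss things now and then, are a little off and sometimes report something else, mostly with a low value. They report only what shows in the picture. A call takes as long as a camera call.
- models.look_for(camera, name): "centre" ([x, y, z] in m, in world coordinates, good to about 4 mm: the middle of the surface that is visible of it).
- models.masks_of(camera, name): "region" (384x512 bool, what is visible of it).
The state is a dict: "t": time; "q": joint angles; "dq": joint speeds; "joint_torque": joint torques, N m; "tool_pos": TCP position; "orientation": TCP orientation; "force": force on the tool from outside, world axes, zero at the start; "wrist_torque": the same for the moment, N m; "opening": finger opening in m; "gripper_force": force on a finger pad.
Only numpy, scipy, OpenCV 4.12 (cv2) and the standard library are available. Lean on these libraries where they do the work, as an engineer would, in place of code of your own. Each camera call takes 0.05 s, during which the arm holds its last target. There are 200 camera calls.

### The job

Put the four medicines left out on the vet's desk back into stock, each in the grey tray that already holds its kind: stand the tub and the glass vial upright in the free part of their trays, and stack the cartons squarely, centred and lined up, on the carton already there, the large one first and the small one on top. Set the glass vial down without dropping it or tipping it over, and leave the stock already in the trays standing where it is.

Things in the scene. Friction and masses are not known exactly. Their poses are not given: they have to be found in the camera images.
- carton_large: large white medicine carton with a grey-blue printed band, lying flat on the desk outside the trays; 60 mm (its x) by 110 mm (its y) and 30 mm high (its z), about 120 g. Origin: centre of its underside.
- carton_small: small white medicine carton with a grey-blue printed band, lying flat on the desk; 45 mm (its x) by 80 mm (its y) and 22 mm high (its z), about 60 g. Origin: centre of its underside.
- tub: white plastic tablet tub standing upright on the desk outside the trays; round body 52 mm in diameter and straight up to 60 mm, above it a ribbed screw cap 47 mm in diameter; 82 mm high in all, about 110 g. Origin: centre of its underside, z up its axis.
- vial: brown glass injection vial standing upright on the desk outside the trays; round body 42 mm in diameter and straight up to 50 mm, then a narrow neck and an aluminium crimp cap 29 mm in diameter; 73 mm high in all, about 100 g. Origin: centre of its underside, z up its axis.
- carton_stock: the carton already in stock: same as the large carton, 60 mm (its x) by 110 mm (its y) and 30 mm high (its z), lying loose and flat in the middle of tray_cartons, long side along the tray's long side. Origin: centre of its underside.
- tub_stock: the tub already in stock: same shape and size as the tub, standing loose and upright in tray_tubs, 38 to 44 mm from the tray's middle towards the tray's +y end, so the other half of the tray is free. Origin: centre of its underside.
- vial_stock: the vial already in stock: same shape and size as the vial, standing loose and upright in tray_vials, 36 to 46 mm from the tray's middle towards the tray's +y end, so the other half of the tray is free. Origin: centre of its underside.
- tray_cartons: shallow grey plastic stock tray, open on top, fixed to the desk; 110 mm (its x) by 170 mm (its y) outside, 20 mm high, walls and floor 3 mm thick. Origin: centre of its underside. The three trays look alike; this is the one that already holds a white carton.
- tray_tubs: shallow grey plastic stock tray, open on top, fixed to the desk; 110 mm (its x) by 170 mm (its y) outside, 20 mm high, walls and floor 3 mm thick. Origin: centre of its underside. The three trays look alike; this is the one that already holds a white tablet tub.
- tray_vials: shallow grey plastic stock tray, open on top, fixed to the desk; 110 mm (its x) by 170 mm (its y) outside, 20 mm high, walls and floor 3 mm thick. Origin: centre of its underside. The three trays look alike; this is the one that already holds a brown glass vial.

How it is judged:
At the end, for the whole second after the job is handed in: Tub and vial stand upright on the floor of their trays; large carton on the stock carton, small on the large, each centred within 15 mm and lined up within 0.2 rad; the three stock pieces are upright in their trays, within 20 mm of their starts; all at rest (x of tub in the frame of tray_tubs between -0.032 and 0.032 m and y of tub in the frame of tray_tubs between -0.062 and 0.062 m and z of tub in the frame of tray_tubs between -0.002 and 0.008 m and angle between each of tub, vial, tub_stock, vial_stock, carton_stock's own z axis and vertical below 0.1 rad and x of vial in the frame of tray_vials between -0.037 and 0.037 m and y of vial in the frame of tray_vials between -0.067 and 0.067 m and z of vial in the frame of tray_vials between -0.002 and 0.008 m and horizontal distance between carton_large and carton_stock below 0.015 m and z of carton_large in the frame of carton_stock between 0.026 and 0.034 m and angle between the z axis of carton_large and the z axis of carton_stock, either way round below 0.08 rad and angle between the y axis of carton_large and the y axis of carton_stock, either way round below 0.2 rad and horizontal distance between carton_small and carton_large below 0.015 m and z of carton_small in the frame of carton_large between 0.026 and 0.034 m and angle between the z axis of carton_small and the z axis of carton_large, either way round below 0.08 rad and angle between the y axis of carton_small and the y axis of carton_large, either way round below 0.2 rad and x of tub_stock in the frame of tray_tubs between -0.032 and 0.032 m and y of tub_stock in the frame of tray_tubs between -0.062 and 0.062 m and z of tub_stock in the frame of tray_tubs between -0.002 and 0.008 m and distance of each of tub_stock, vial_stock, carton_stock from where it was at the start of the episode below 0.02 m and x of vial_stock in the frame of tray_vials between -0.037 and 0.037 m and y of vial_stock in the frame of tray_vials between -0.067 and 0.067 m and z of vial_stock in the frame of tray_vials between -0.002 and 0.008 m and x of carton_stock in the frame of tray_cartons between -0.037 and 0.037 m and y of carton_stock in the frame of tray_cartons between -0.037 and 0.037 m and z of carton_stock in the frame of tray_cartons between -0.002 and 0.008 m and linear speed of each of carton_large, carton_small, tub, vial, carton_stock, tub_stock, vial_stock below 0.02 m/s); the robot touches nothing.
It fails at once if the glass vial is dropped (falls free at over 0.7 m/s, a drop of about 25 mm) (linear speed of vial above 0.7 m/s and contact force between the fingers and vial below 0.05 N).
It fails at once if a glass vial is tipped over (tilted more than 0.8 rad) (angle between any of vial, vial_stock's own z axis and vertical above 0.8 rad).
It also fails if it takes over 112 s, if anything falls off the work surface, if the arm or the gripper's body presses on something with over 40 N, if the wrist force passes 120 N, or if a joint passes its speed limit or range.

## Working session

There is one attempt and no reset: what is moved stays moved. The work goes in short steps, Python scripts to look and compute and a shell command to move; the robot and the scene stay as the last step left them, time stands still between calls to the robot, and variables do not carry over. Pictures are saved under pics/ and viewed, at most 14 in all, crops included, and the job is handed in when it is done.

```bash
ls; mkdir -p pics
cat > h.py <<'E'
import numpy as np, cv2
from plant import robot, optics, close_job, models
def pts(cam, pic=None):
    info=optics.camera_info(cam); im,d=optics.read_camera(cam)
    K=np.array(info["camera_matrix"]);V=np.linalg.inv(np.array(info["view"]))
    v,u=np.indices(d.shape)
    P=np.stack([(u-K[0,2])/K[0,0]*d,(v-K[1,2])/K[1,1]*d,d],-1)@V[:3,:3].T+V[:3,3]
    P[d==0]=np.nan
    if pic: cv2.imwrite(pic,im[...,::-1])
    return im,d,P
E
python3 - <<'E'
from h import *
np.set_printoptions(precision=3,suppress=True)
s=robot.read_state();print(s)
im,d,P=pts("top","pics/top1.png")
np.save("P_top.npy",P)
for n in ["carton_large","carton_small","tub","vial","tray_cartons","tray_tubs","tray_vials"]:
    print(n,[(np.round(o["centre"],3),round(o["p"],2)) for o in models.look_for("top",n)])
E
```

```text
pics
{'t': 0.0, 'q': array([-1.256,  0.131,  1.489, -0.   ,  1.523, -0.085]), 'dq': array([-0.   , -0.002, -0.001, -0.   ,  0.002,  0.   ]), 'joint_torque': array([  0.   , -55.985, -49.176,   0.077,   0.036,  -0.   ]), 'tool_pos': array([ 0.233, -0.552,  0.235]), 'orientation': array([-3.077, -0.624,  0.   ]), 'force': array([ 0.658, -0.04 , -0.197]), 'wrist_torque': array([-0.018, -0.069, -0.025]), 'gripper_force': 0.0, 'opening': 0.09298989486100524}
carton_large [(array([ 0.462, -0.311,  0.03 ]), 0.9)]
carton_small [(array([0.456, 0.121, 0.025]), 0.59), (array([0.618, 0.034, 0.059]), 0.3)]
tub [(array([0.434, 0.294, 0.079]), 0.68)]
vial [(array([ 0.462, -0.104,  0.051]), 0.84), (array([0.597, 0.231, 0.005]), 0.74)]
tray_cartons [(array([0.6  , 0.228, 0.005]), 0.59)]
tray_tubs []
tray_vials [(array([ 0.618, -0.012,  0.007]), 0.7)]
```

View pics/top1.png

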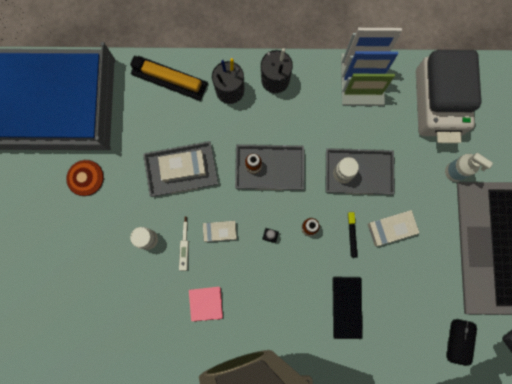

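The picture shows the trays in a row: cartons at (182,168), vials at (271,168), tubs at (360,172). The loose pieces are the tub (144,240), small carton (220,232), vial (311,227) and large carton (394,228). The stock pieces are at about (182,165), (254,160) and (347,170).

Run:
```python
from h import *
np.set_printoptions(precision=4,suppress=True)
P=np.load("P_top.npy")
def rect(n,box,z0,z1):
    a=P[box[1]:box[3],box[0]:box[2]].reshape(-1,3); a=a[(a[:,2]>z0)&(a[:,2]<z1)]
    (c,s,an)=cv2.minAreaRect(a[:,:2].astype(np.float32))
    # yaw of long side from +y
    bp=cv2.boxPoints((c,s,an)); e=[bp[1]-bp[0],bp[2]-bp[1]]; L=max(e,key=np.linalg.norm)
    if L[1]<0:L=-L
    print(n,len(a),"c",np.array(c),"size",np.array(s),"longyaw",round(float(np.arctan2(L[1],L[0])),3),"z",np.median(a[:,2]),"mean",a.mean(0))
rect("large",(365,205,425,250),.02,.04)
rect("small",(198,215,242,248),.013,.03)
rect("stockc",(150,145,215,190),.027,.04)
for n,b in dict(tray_c=(138,138,224,200),tray_v=(230,138,312,196),tray_t=(320,142,400,202)).items(): rect(n,b,.014,.026)
rect("tub cap",(125,220,165,260),.074,.09)
rect("tubstock cap",(330,150,375,190),.077,.092)
rect("vial cap",(296,212,326,242),.065,.08)
rect("vialstock cap",(240,145,270,175),.068,.083)
```

```text
large 1089 c [ 0.4665 -0.3122] size [0.0602 0.1125] longyaw 1.866 z 0.030216410325146992 mean [ 0.4659 -0.3108  0.0301]
small 594 c [0.4573 0.1217] size [0.0454 0.0802] longyaw 1.656 z 0.022814131093894408 mean [0.4569 0.1214 0.0227]
stockc 1038 c [0.6059 0.2165] size [0.093  0.1107] longyaw 1.737 z 0.03378762073264696 mean [0.6212 0.2187 0.0338]
tray_c 536 c [0.6158 0.2241] size [0.1153 0.1744] longyaw 1.764 z 0.02047857328316849 mean [0.6155 0.226  0.0204]
tray_v 486 c [ 0.6218 -0.0025] size [0.1731 0.1153] longyaw 1.565 z 0.02024047712341137 mean [ 0.6246 -0.0005  0.0202]
tray_t 491 c [ 0.6114 -0.2328] size [0.1733 0.1152] longyaw 1.549 z 0.02018771632190819 mean [ 0.6125 -0.2311  0.0202]
tub cap 327 c [0.4371 0.303 ] size [0.0455 0.0475] longyaw 1.619 z 0.08240307599467789 mean [0.4366 0.3022 0.0823]
tubstock cap 309 c [ 0.6085 -0.1921] size [0.0461 0.0483] longyaw 2.343 z 0.08470392492837608 mean [ 0.6075 -0.1914  0.0848]
vial cap 115 c [ 0.4681 -0.1032] size [0.0268 0.027 ] longyaw 3.111 z 0.07361397652757296 mean [ 0.4677 -0.1031  0.0739]
vialstock cap 111 c [0.6263 0.0389] size [0.0273 0.0268] longyaw 0.005 z 0.07656878053351557 mean [0.6258 0.0385 0.0765]
```

```bash
cat >> h.py <<'E'
from scipy.spatial.transform import Rotation as Ro
def go(x,y,z,yaw):
    s=robot.read_state(); R=Ro.from_rotvec(s["orientation"]).as_matrix(); p=s["tool_pos"]
    cy=np.arctan2(R[1,0],R[0,0]); yaw=cy+(yaw-cy+np.pi/2)%np.pi-np.pi/2
    print("travel",np.round(R.T@(np.array([x,y,z])-p),4),"spin",round(cy-yaw,3),"| cur",np.round(p,4),"yaw",round(cy,3),"tilt",round(R[2,2],4),"t",s["t"],"op",round(s["opening"],4),"F",np.round(s["force"],1))
E
python3 - <<'E'
from h import *
P=np.load("P_top.npy")
m=((P[...,2]>.029)&(P[...,2]<.038)).astype(np.uint8); b=np.zeros_like(m); b[145:190,150:215]=1; m=cv2.morphologyEx(m*b,cv2.MORPH_OPEN,np.ones((5,5),np.uint8))
a=P[m>0]; c=cv2.minAreaRect(a[:,:2].astype(np.float32)); print(c,a.mean(0))
go(.4665,-.312,.12,1.866)
E
```

```text
((0.6209343671798706, 0.21938742697238922), (0.058091435581445694, 0.11009083688259125), 8.84826946258545) [0.62104863 0.21225898 0.03381103]
travel [ 0.3082 -0.1309  0.1155] spin -1.466 | cur [ 0.2335 -0.5526  0.2355] yaw 0.4 tilt -1.0 t 0.4 op 0.0932 F [ 0.3 -0.7 -0.5]
```

```bash
python3 -m inch '{"travel": [[0.308,-0.131,0.115],[0.308,-0.131,0.115],[0.308,-0.131,0.115],[0.308,-0.131,0.115],[0.308,-0.131,0.115],[0.308,-0.131,0.115],[0.308,-0.131,0.115],[0.308,-0.131,0.115],[0.308,-0.131,0.115],[0.308,-0.131,0.115]], "spin": [-1.466,-1.466,-1.466,-1.466,-1.466,-1.466,-1.466,-1.466,-1.466,-1.466]}' 0 30
python3 - <<'E'
from h import *
go(.4665,-.312,.12,1.866)
E
```

```text
t: 1.23
tool_pos: [0.4679, -0.3078, 0.1184]
orientation: [-2.118, -2.316, -0.002]
force: [0.2, 0.4, -0.1]
opening: 0.0932
gripper_force: 0.0
travel [-0.0041 -0.0018 -0.0016] spin -0.206 | cur [ 0.4679 -0.3078  0.1184] yaw 1.66 tilt -1.0 t 1.2333 op 0.0932 F [ 0.2  0.4 -0.1]
```

```bash
python3 -m inch '{"travel": [[-0.003,-0.002,-0.001],[-0.003,-0.002,-0.001],[-0.003,-0.002,-0.001],[-0.003,-0.002,-0.001],[-0.003,-0.002,-0.001],[-0.003,-0.002,-0.001]], "spin": [-0.12,-0.206,-0.206,-0.206,-0.206,-0.206]}'
python3 - <<'E'
from h import *
go(.4665,-.312,.022,1.866)
im,d,P=pts("wrist","pics/w1.png")
a=P.reshape(-1,3); a=a[(a[:,2]>.024)&(a[:,2]<.036)&(np.hypot(a[:,0]-.4665,a[:,1]+.312)<.075)]
print(len(a),cv2.minAreaRect(a[:,:2].astype(np.float32)),a.mean(0))
E
```

```text
t: 1.73
tool_pos: [0.4645, -0.3154, 0.1217]
orientation: [1.887, 2.512, 0.0]
force: [-0.5, -1.1, -0.6]
opening: 0.0929
gripper_force: 0.0
travel [0.0027 0.0029 0.0997] spin -0.013 | cur [ 0.4645 -0.3154  0.1217] yaw 1.853 tilt -1.0 t 1.7333 op 0.0929 F [-0.5 -1.1 -0.6]
9290 ((0.46597734093666077, -0.3146725296974182), (0.06009725108742714, 0.11059308052062988), 16.87424087524414) [ 0.46494648 -0.3112717   0.03069104]
```

View pics/w1.png

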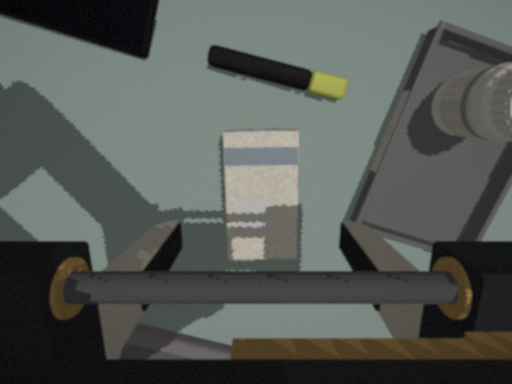

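The carton lies square between the jaws at (262,195), with both sides clear. I'll descend and grip it.

```bash
python3 -m inch '{"travel": [[0.001,0.002,0.04],[0.001,0.002,0.07],[0.001,0.002,0.09],[0.001,0.002,0.0995],[0.001,0.002,0.0995],[0.001,0.002,0.0995]], "spin": [-0.012,-0.012,-0.012,-0.012,-0.012,-0.012]}'
python3 -m inch '{"travel": [[0,0,0],[0,0,0],[0,0,0],[0,0,0],[0,0,0],[0,0,0]], "spin": [0,0,0,0,0,0]}' 0.6 25
python3 - <<'E'
from h import *
go(.466,-.3145,.022,1.866)
E
```

```text
t: 2.28
tool_pos: [0.4663, -0.314, 0.0226]
orientation: [-1.869, -2.525, -0.0]
force: [0.1, 0.0, 0.6]
opening: 0.0929
gripper_force: 0.0
t: 2.78
tool_pos: [0.4664, -0.314, 0.0226]
orientation: [1.868, 2.525, -0.0]
force: [-1.1, -0.5, 3.7]
opening: 0.0598
gripper_force: 25.0
travel [-0.0004 -0.0005  0.0006] spin 0.002 | cur [ 0.4664 -0.314   0.0226] yaw 1.868 tilt -1.0 t 2.7833 op 0.0598 F [-1.1 -0.5  3.7]
```

```bash
python3 -m inch '{"travel": [[0,0,-0.03],[0,0,-0.07],[0,0,-0.11],[0,0,-0.14],[0,0,-0.14],[0,0,-0.14]], "spin": [0,0,0,0,0,0]}'
python3 - <<'E'
from h import *
go(.621,.219,.16,1.74)
E
```

```text
t: 3.28
tool_pos: [0.4675, -0.3148, 0.1648]
orientation: [1.865, 2.522, -0.0]
force: [0.5, 0.6, -1.7]
opening: 0.0595
gripper_force: 25.0
travel [0.4655 0.303  0.0037] spin 0.128 | cur [ 0.4675 -0.3148  0.1648] yaw 1.868 tilt -1.0 t 3.2833 op 0.0595 F [ 0.5  0.6 -1.7]
```

```bash
python3 -m inch '{"travel": [[0.345,0.265,-0.035],[0.345,0.265,-0.035],[0.345,0.265,-0.035],[0.345,0.265,-0.035],[0.345,0.265,-0.035],[0.345,0.265,-0.035],[0.345,0.265,-0.035],[0.345,0.265,-0.035],[0.345,0.265,-0.035],[0.345,0.265,-0.035]], "spin": [0.02,0.04,0.06,0.08,0.1,0.128,0.128,0.128,0.128,0.128]}'
python3 -m inch '{"travel": [[0,0,0],[0,0,0],[0,0,0],[0,0,0],[0,0,0]], "spin": [0,0,0,0,0]}'
python3 - <<'E'
from h import *
im,d,P=pts("wrist","pics/w2.png")
m=((P[...,2]>.029)&(P[...,2]<.040)).astype(np.uint8); m=cv2.morphologyEx(m,cv2.MORPH_OPEN,np.ones((9,9),np.uint8))
m&=(np.hypot(P[...,0]-.621,P[...,1]-.219)<.085).astype(np.uint8)
a=P[m>0]; print(len(a),cv2.minAreaRect(a[:,:2].astype(np.float32)),a.mean(0))
t=P[(P[...,2]>.016)&(P[...,2]<.024)&(np.hypot(P[...,0]-.621,P[...,1]-.219)<.12)]; print(len(t),cv2.minAreaRect(t[:,:2].astype(np.float32)))
go(.621,.219,.16,1.74)
E
```

```text
t: 4.12
tool_pos: [0.6107, 0.0773, 0.1929]
orientation: [-2.024, -2.399, 0.004]
force: [0.5, -1.0, -1.1]
opening: 0.0597
gripper_force: 25.0
t: 4.53
tool_pos: [0.6111, 0.0738, 0.1946]
orientation: [-2.028, -2.398, 0.002]
force: [0.3, 0.0, -2.4]
opening: 0.0599
gripper_force: 25.0
6058 ((0.6242765784263611, 0.2042963206768036), (0.05963655561208725, 0.08509863913059235), 9.849525451660156) [0.62347375 0.20549707 0.03386403]
1946 ((0.620871365070343, 0.19304664433002472), (0.11432751268148422, 0.11632740497589111), 11.213390350341797)
travel [0.1416 0.0338 0.0349] spin -0.002 | cur [0.6112 0.0738 0.195 ] yaw 1.738 tilt -1.0 t 4.5833 op 0.0596 F [ 0.1 -1.6 -1. ]
```

View pics/w2.png

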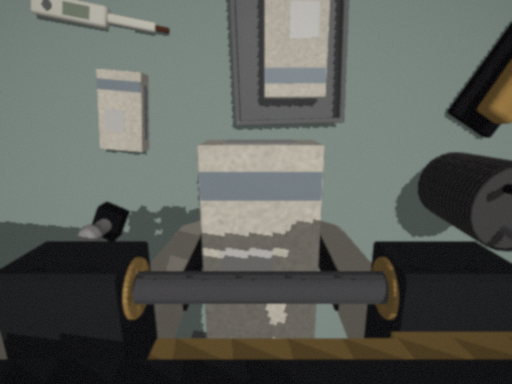

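```bash
python3 -m inch '{"travel": [[0.04,0.01,0.02],[0.08,0.02,0.04],[0.115,0.03,0.07],[0.1405,0.034,0.1],[0.1405,0.034,0.115],[0.1405,0.034,0.12],[0.1405,0.034,0.12],[0.1405,0.034,0.12],[0.1405,0.034,0.12]], "spin": [-0.002,-0.005,-0.005,-0.005,-0.005,-0.005,-0.005,-0.005,-0.005]}'
python3 - <<'E'
from h import *
go(.6215,.218,.056,1.743)
im,d,P=pts("wrist","pics/w3.png")
s=robot.read_state();R=Ro.from_rotvec(s["orientation"]).as_matrix(); Q=(P-s["tool_pos"])@R
m=(P[...,2]>.076)&(P[...,2]<.09)&(abs(Q[...,1])<.033)&(Q[...,0]<.08)&(Q[...,0]>.0)
q=Q[m];print(len(q),np.percentile(q[:,0],[50,95,99,100]),np.median(P[m][:,2]), np.percentile(q[:,1],[0.5,99.5]))
E
```

```text
t: 5.33
tool_pos: [0.6233, 0.2182, 0.0782]
orientation: [2.021, 2.402, 0.004]
force: [-0.5, -0.1, 0.9]
opening: 0.06
gripper_force: 25.0
travel [ 0.0002 -0.0019  0.0221] spin -0.0 | cur [0.6233 0.2182 0.0782] yaw 1.743 tilt -1.0 t 5.3333 op 0.06 F [-0.5 -0.1  0.9]
13551 [0.02938502 0.05303517 0.05451376 0.05471962] 0.08624544498732808 [-0.03025614  0.03063958]
```

```bash
python3 -m inch '{"travel": [[0.0,-0.0015,0.01],[0.0,-0.0015,0.016],[0,-0.0015,0.019],[0,-0.0015,0.021],[0,-0.0015,0.021],[0,-0.0015,0.021]], "spin": [0,0,0,0,0,0]}'
python3 - <<'E'
from h import *
go(.6215,.218,.056,1.743)
E
```

```text
t: 5.88
tool_pos: [0.6201, 0.2188, 0.0555]
orientation: [2.02, 2.406, -0.001]
force: [-4.4, -3.3, 8.5]
opening: 0.0598
gripper_force: 25.0
travel [-0.001   0.0013 -0.0005] spin 0.002 | cur [0.6201 0.2188 0.0555] yaw 1.745 tilt -1.0 t 5.8833 op 0.0598 F [-4.4 -3.3  8.5]
```

```bash
python3 -m inch '{"travel": [[0,0,0],[0,0,0],[0,0,0],[0,0,0]], "spin": [0,0,0,0]}' 0.1
python3 -m inch '{"travel": [[0,0,-0.015],[0,0,-0.05],[0,0,-0.09],[0,0,-0.11],[0,0,-0.11]], "spin": [0,0,0,0,0]}'
python3 - <<'E'
from h import *
go(.457,.055,.16,1.656)
E
```

```text
t: 6.22
tool_pos: [0.6199, 0.2192, 0.0542]
orientation: [-2.02, -2.406, 0.0]
force: [0.8, 0.2, -0.6]
opening: 0.0808
gripper_force: 0.0
t: 6.63
tool_pos: [0.6239, 0.2203, 0.1736]
orientation: [2.016, 2.401, 0.015]
force: [1.1, 0.3, 1.0]
opening: 0.0836
gripper_force: 0.0
travel [-0.1339 -0.1932  0.0111] spin 0.089 | cur [0.6239 0.2203 0.1736] yaw 1.745 tilt -0.9999 t 6.6333 op 0.0836 F [1.1 0.3 1. ]
```

```bash
python3 -m inch '{"travel": [[-0.023,-0.033,0],[-0.046,-0.066,0],[-0.07,-0.1,0],[-0.093,-0.133,0],[-0.115,-0.167,0],[-0.134,-0.191,0],[-0.134,-0.191,0],[-0.134,-0.191,0],[-0.134,-0.191,0]], "spin": [0.02,0.04,0.06,0.089,0.089,0.089,0.089,0.089,0.089]}'
python3 - <<'E'
from h import *
im,d,P=pts("wrist","pics/w4.png")
a=P[(P[...,2]>.018)&(P[...,2]<.027)&(np.hypot(P[...,0]-.457,P[...,1]-.1217)<.06)]
print(len(a),cv2.minAreaRect(a[:,:2].astype(np.float32)),a.mean(0))
a=P[(P[...,2]>.055)&(P[...,2]<.072)&(np.hypot(P[...,0]-.6215,P[...,1]-.218)<.08)]
print(len(a),cv2.minAreaRect(a[:,:2].astype(np.float32)) if len(a)>3 else 0)
go(.457,.1217,.0205,1.656)
im,d,P=pts("top","pics/top2.png")
m=((P[...,2]>.057)&(P[...,2]<.072)&(np.hypot(P[...,0]-.6215,P[...,1]-.218)<.1)).astype(np.uint8)
a=P[m>0];print("large top",len(a),cv2.minAreaRect(a[:,:2].astype(np.float32)))
E
```

```text
t: 7.38
tool_pos: [0.4558, 0.0543, 0.1653]
orientation: [2.125, 2.312, 0.002]
force: [-0.2, 0.1, 0.9]
opening: 0.0835
gripper_force: 0.0
4148 ((0.45690274238586426, 0.11924202740192413), (0.04501526802778244, 0.07867586612701416), 4.898808002471924) [0.45673508 0.12057123 0.02277792]
4897 ((0.6182701587677002, 0.19276537001132965), (0.0483197458088398, 0.06030770018696785), 10.211760520935059)
travel [0.0667 0.0066 0.1447] spin -0.0 | cur [0.456  0.0546 0.1651] yaw 1.656 tilt -1.0 t 7.4333 op 0.0835 F [0.3 0.2 0.5]
large top 1058 ((0.6208962202072144, 0.22074639797210693), (0.061405014246702194, 0.11040344834327698), 10.525288581848145)
```

View pics/w4.png

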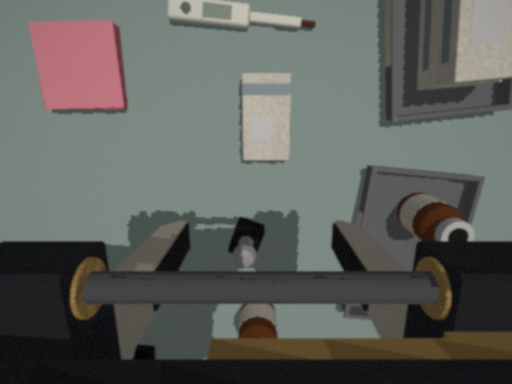

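```bash
python3 -m inch '{"travel": [[0.035,0.004,0.02],[0.0655,0.0065,0.05],[0.0655,0.0065,0.085],[0.0655,0.0065,0.115],[0.0655,0.0065,0.135],[0.0655,0.0065,0.144],[0.0655,0.0065,0.144],[0.0655,0.0065,0.144]], "spin": [0,0,0,0,0,0,0,0]}'
python3 - <<'E'
from h import *
go(.457,.1205,.0205,1.656)
E
```

```text
t: 8.15
tool_pos: [0.4566, 0.1206, 0.0206]
orientation: [-2.124, -2.314, 0.0]
force: [0.2, -0.2, 0.4]
opening: 0.0835
gripper_force: 0.0
travel [-0.0002  0.0004  0.0001] spin 0.001 | cur [0.4566 0.1206 0.0206] yaw 1.657 tilt -1.0 t 8.15 op 0.0835 F [ 0.2 -0.2  0.4]
```

```bash
python3 -m inch '{"travel": [[0,0,0],[0,0,0],[0,0,0],[0,0,0],[0,0,0],[0,0,0]], "spin": [0,0,0,0,0,0]}' 0.75 20
python3 -m inch '{"travel": [[0,0,-0.03],[0,0,-0.07],[0,0,-0.11],[0,0,-0.14],[0,0,-0.14],[0,0,-0.14]], "spin": [0,0,0,0,0,0]}'
python3 - <<'E'
from h import *
go(.6207,.2205,.16,1.754)
im,d,P=pts("wrist","pics/w5.png")
s=robot.read_state();R=Ro.from_rotvec(s["orientation"]).as_matrix(); Q=(P-s["tool_pos"])@R
m=(Q[...,2]<.01)&(Q[...,2]>-.012)&(abs(Q[...,1])<.0215)&(Q[...,0]<.08)&(Q[...,0]>.0)
q=Q[m];print(len(q),np.percentile(q[:,0],[50,95,99,100]),np.median(q[:,2]))
E
```

```text
t: 8.65
tool_pos: [0.4562, 0.1199, 0.0208]
orientation: [2.125, 2.313, 0.0]
force: [1.3, 0.7, 0.3]
opening: 0.0482
gripper_force: 0.0
t: 9.15
tool_pos: [0.4578, 0.1202, 0.163]
orientation: [2.123, 2.311, 0.006]
force: [0.5, -0.0, -1.2]
opening: 0.045
gripper_force: 19.9
travel [0.0861 0.1708 0.0039] spin -0.098 | cur [0.4578 0.1202 0.163 ] yaw 1.656 tilt -1.0 t 9.15 op 0.045 F [ 0.5 -0.  -1.2]
5826 [0.02118133 0.03895538 0.03954807 0.03978458] 0.0012279842963292924
```

```bash
python3 -m inch '{"travel": [[0.017,0.033,0],[0.034,0.067,0],[0.051,0.1,0],[0.068,0.133,0],[0.086,0.1695,0.01],[0.086,0.1695,0.03],[0.086,0.1695,0.04],[0.086,0.1695,0.04],[0.086,0.1695,0.04],[0.086,0.1695,0.04]], "spin": [-0.02,-0.04,-0.07,-0.098,-0.098,-0.098,-0.098,-0.098,-0.098,-0.098]}'
python3 - <<'E'
from h import *
go(.6207,.2205,.0875,1.754)
im,d,P=pts("wrist","pics/w6.png")
s=robot.read_state();R=Ro.from_rotvec(s["orientation"]).as_matrix(); Q=(P-s["tool_pos"])@R
m=(Q[...,2]<.01)&(Q[...,2]>-.012)&(abs(Q[...,1])<.0215)&(Q[...,0]<.08)&(Q[...,0]>.0)
q=Q[m];print(len(q),np.percentile(q[:,0],[50,95,99,100]),np.median(q[:,2]),np.polyfit(q[:,0],q[:,2],1))
E
```

```text
t: 10.03
tool_pos: [0.617, 0.2195, 0.1212]
orientation: [2.01, 2.415, -0.0]
force: [-0.4, -0.4, -0.5]
opening: 0.0447
gripper_force: 19.9
travel [0.0003 0.0038 0.0337] spin -0.001 | cur [0.617  0.2195 0.1212] yaw 1.753 tilt -1.0 t 10.0333 op 0.0447 F [-0.4 -0.4 -0.5]
5839 [0.02108962 0.03824948 0.03922202 0.03951023] 0.004514411661375784 [0.01122065 0.00433036]
```

```bash
python3 -m inch '{"travel": [[0,0.003,0],[0,0.003,0],[0,0.003,0]], "spin": [0,0,0]}' - 35
cat >> h.py <<'E'
def held(hy):
    im,d,P=pts("wrist")
    s=robot.read_state();R=Ro.from_rotvec(s["orientation"]).as_matrix(); Q=(P-s["tool_pos"])@R
    m=(Q[...,2]<.012)&(Q[...,2]>-.012)&(abs(Q[...,1])<hy)&(Q[...,0]<.08)&(Q[...,0]>.0)
    q=Q[m];print(len(q),np.percentile(q[:,0],[50,95,99,100]),np.median(q[:,2]),np.polyfit(q[:,0],q[:,2],1))
E
python3 - <<'E'
from h import *
go(.6207,.2205,.0875,1.754)
held(.0215)
E
```

```text
t: 10.33
tool_pos: [0.6212, 0.2206, 0.122]
orientation: [2.009, 2.414, 0.003]
force: [-0.3, 0.5, -0.9]
opening: 0.0447
gripper_force: 34.9
travel [ 0.     -0.0006  0.0345] spin -0.0 | cur [0.6212 0.2206 0.122 ] yaw 1.754 tilt -1.0 t 10.3333 op 0.0447 F [-0.3  0.5 -0.9]
5935 [0.0211981  0.03870816 0.03930159 0.039576  ] 0.003164574545294207 [0.03459336 0.00251849]
```

```bash
python3 -m inch '{"travel": [[0,0,0.012],[0,0,0.022],[0,0,0.028],[0,0,0.031],[0,0,0.031],[0,0,0.031],[0,0,0.031]], "spin": [0,0,0,0,0,0,0]}'
python3 -m inch '{"travel": [[0,0,0.0015],[0,0,0.0015],[0,0,0.0015],[0,0,0.0015]], "spin": [0,0,0,0]}'
python3 - <<'E'
from h import *
go(.6207,.2205,.0875,1.754)
held(.0215)
E
```

```text
t: 10.97
tool_pos: [0.6203, 0.2205, 0.0889]
orientation: [-2.009, -2.415, 0.001]
force: [-1.3, -0.4, 1.8]
opening: 0.0445
gripper_force: 35.0
t: 11.3
tool_pos: [0.6207, 0.2206, 0.089]
orientation: [2.009, 2.415, 0.0]
force: [-4.6, -1.8, 9.6]
opening: 0.0448
gripper_force: 35.0
travel [-0.0001 -0.0001  0.0015] spin -0.0 | cur [0.6207 0.2206 0.089 ] yaw 1.754 tilt -1.0 t 11.3 op 0.0448 F [-4.6 -1.8  9.6]
5995 [0.02133497 0.03876037 0.03929652 0.03957955] 0.002954375899085171 [0.03126652 0.00242732]
```

```bash
python3 -m inch '{"travel": [[0,0,0],[0,0,0],[0,0,0],[0,0,0],[0,0,0]], "spin": [0,0,0,0,0]}' 0.15 20
python3 -m inch '{"travel": [[0,0,-0.015],[0,0,-0.05],[0,0,-0.09],[0,0,-0.11],[0,0,-0.11],[0,0,-0.11]], "spin": [0,0,0,0,0,0]}' 0
python3 - <<'E'
from h import *
go(.437,.22,.19,1.6)
im,d,P=pts("wrist","pics/w7.png")
E
```

```text
t: 11.77
tool_pos: [0.6204, 0.2205, 0.0876]
orientation: [-2.009, -2.415, 0.001]
force: [-0.2, 0.0, 0.0]
opening: 0.0734
gripper_force: 0.0
t: 12.27
tool_pos: [0.6221, 0.221, 0.2017]
orientation: [2.007, 2.413, 0.007]
force: [0.3, -0.5, -0.9]
opening: 0.0926
gripper_force: 0.0
travel [ 0.0327 -0.1823  0.0107] spin 0.154 | cur [0.6221 0.221  0.2017] yaw 1.754 tilt -1.0 t 12.2667 op 0.0926 F [ 0.3 -0.5 -0.9]
```

View pics/w7.png

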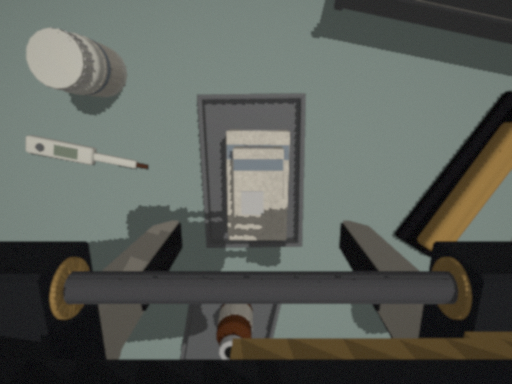

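The cartons are stacked squarely at (258,190), and the tub is at (68,60). I'll go over to the tub.

```bash
python3 -m inch '{"travel": [[0.006,-0.036,0],[0.012,-0.072,0],[0.018,-0.108,0],[0.024,-0.144,0],[0.033,-0.181,0.01],[0.033,-0.181,0.01],[0.033,-0.181,0.01],[0.033,-0.181,0.01]], "spin": [0.03,0.06,0.09,0.12,0.154,0.154,0.154,0.154]}'
python3 - <<'E'
from h import *
im,d,P=pts("wrist","pics/w8.png")
a=P[(P[...,2]>.078)&(P[...,2]<.087)&(np.hypot(P[...,0]-.437,P[...,1]-.302)<.05)]
print(len(a),cv2.minEnclosingCircle(a[:,:2].astype(np.float32)),a.mean(0))
go(.437,.3025,.04,1.6)
im,d,P=pts("top","pics/top3.png")
for n,c,h in [("large",(.621,.2205),.063),("small",(.621,.2205),.085)]:
    a=P[(abs(P[...,2]-h)<.006)&(np.hypot(P[...,0]-c[0],P[...,1]-c[1])<.1)]
    print(n,len(a),cv2.minAreaRect(a[:,:2].astype(np.float32)))
E
```

```text
t: 12.98
tool_pos: [0.4365, 0.22, 0.1874]
orientation: [-2.188, -2.254, 0.001]
force: [-0.3, 0.4, 0.1]
opening: 0.0927
gripper_force: 0.0
2765 ((0.43662378191947937, 0.30055350065231323), 0.024228272959589958) [0.43645155 0.30085544 0.0825927 ]
travel [0.0824 0.0019 0.1481] spin 0.0 | cur [0.4374 0.2201 0.1881] yaw 1.6 tilt -1.0 t 13.0333 op 0.0928 F [-0.1 -0.6  0.5]
large 416 ((0.6210113167762756, 0.22112300992012024), (0.061202291399240494, 0.1108359843492508), 9.674509048461914)
small 616 ((0.6220236420631409, 0.22233682870864868), (0.046726156026124954, 0.08004282414913177), 10.698637008666992)
```

```bash
python3 -m inch '{"travel": [[0.035,0,0.01],[0.07,0.001,0.03],[0.081,0.001,0.06],[0.081,0.001,0.09],[0.081,0.001,0.12],[0.081,0.001,0.14],[0.081,0.001,0.147],[0.081,0.001,0.147],[0.081,0.001,0.147]], "spin": [0,0,0,0,0,0,0,0,0]}'
python3 -m inch '{"travel": [[0,0,0],[0,0,0],[0,0,0],[0,0,0],[0,0,0],[0,0,0],[0,0,0],[0,0,0]], "spin": [0,0,0,0,0,0,0,0]}' 0.65 25
python3 - <<'E'
from h import *
go(.4366,.301,.042,1.6)
E
```

```text
t: 13.83
tool_pos: [0.4364, 0.3013, 0.0418]
orientation: [2.189, 2.253, 0.001]
force: [0.3, 0.0, -0.4]
opening: 0.0931
gripper_force: 0.0
t: 14.5
tool_pos: [0.4354, 0.3012, 0.0413]
orientation: [2.189, 2.253, 0.0]
force: [0.0, -0.7, 1.8]
opening: 0.0516
gripper_force: 25.0
travel [-0.0002  0.0012 -0.0007] spin -0.0 | cur [0.4354 0.3012 0.0413] yaw 1.6 tilt -1.0 t 14.5 op 0.0516 F [ 0.  -0.7  1.8]
```

```bash
python3 -m inch '{"travel": [[0,0,-0.03],[0,0,-0.07],[0,0,-0.11],[0,0,-0.15],[0,0,-0.16],[0,0,-0.16]], "spin": [0,0,0,0,0,0]}'
python3 - <<'E'
from h import *
go(.6115,-.273,.2,1.549)
E
```

```text
t: 15.0
tool_pos: [0.4376, 0.3024, 0.2058]
orientation: [2.187, 2.252, 0.012]
force: [0.7, -0.1, -0.7]
opening: 0.0514
gripper_force: 25.0
travel [-0.5803  0.1571  0.0048] spin 0.051 | cur [0.4376 0.3024 0.2058] yaw 1.6 tilt -1.0 t 15.0 op 0.0514 F [ 0.7 -0.1 -0.7]
```

```bash
python3 -m inch '{"travel": [[-0.035,0.01,0],[-0.07,0.02,0],[-0.105,0.03,0],[-0.14,0.04,0],[-0.175,0.048,0],[-0.21,0.057,0],[-0.245,0.066,0],[-0.28,0.076,0],[-0.315,0.085,0],[-0.35,0.095,0]], "spin": [0.01,0.02,0.03,0.04,0.051,0.051,0.051,0.051,0.051,0.051]}'
python3 - <<'E'
from h import *
go(.6115,-.273,.2,1.549)
E
```

```text
t: 15.83
tool_pos: [0.5392, -0.0476, 0.198]
orientation: [-2.243, -2.194, 0.004]
force: [0.1, 1.3, -0.9]
opening: 0.0514
gripper_force: 25.0
travel [-0.2238  0.0773 -0.0025] spin -0.0 | cur [ 0.5392 -0.0476  0.198 ] yaw 1.549 tilt -1.0 t 15.8333 op 0.0514 F [ 0.1  1.3 -0.9]
```

```bash
python3 -m inch '{"travel": [[-0.035,0.01,0],[-0.07,0.022,0],[-0.105,0.035,0],[-0.14,0.045,0],[-0.175,0.058,0],[-0.205,0.07,0],[-0.215,0.073,0],[-0.218,0.074,0],[-0.218,0.074,0],[-0.218,0.074,0]], "spin": [0,0,0,0,0,0,0,0,0,0]}'
python3 - <<'E'
from h import *
go(.6115,-.273,.046,1.549)
im,d,P=pts("wrist","pics/w9.png")
go(.6115,-.273,.046,1.549)
a=P[(P[...,2]>.078)&(P[...,2]<.090)&(np.hypot(P[...,0]-.6085,P[...,1]+.1921)<.05)]
print(len(a),cv2.minEnclosingCircle(a[:,:2].astype(np.float32)))
E
```

```text
t: 16.67
tool_pos: [0.609, -0.2641, 0.1996]
orientation: [-2.243, -2.196, 0.0]
force: [-0.2, 0.9, -0.7]
opening: 0.0513
gripper_force: 25.0
travel [-0.0091  0.003   0.1535] spin 0.0 | cur [ 0.609  -0.2641  0.1996] yaw 1.549 tilt -1.0 t 16.6667 op 0.0513 F [-0.2  0.9 -0.7]
travel [-0.0093  0.0027  0.1541] spin 0.001 | cur [ 0.6092 -0.2638  0.2002] yaw 1.55 tilt -1.0 t 16.7167 op 0.0517 F [ 0.2  0.2 -1.2]
2485 ((0.6079717874526978, -0.19488868117332458), 0.02414320595562458)
```

View pics/w9.png

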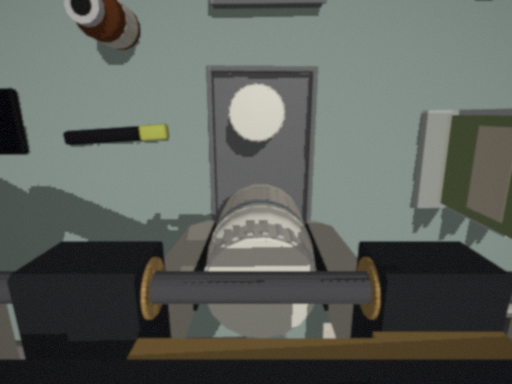

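The stock tub is at (257,112), and the held tub is over the tray's free near half with clearance all round. I'll lower it.

```bash
python3 -m inch '{"travel": [[-0.01,0.002,0.02],[-0.01,0.002,0.05],[-0.01,0.002,0.085],[-0.01,0.002,0.115],[-0.01,0.002,0.138],[-0.01,0.002,0.148],[-0.01,0.002,0.151],[-0.01,0.002,0.151],[-0.01,0.002,0.151]], "spin": [0,0,0,0,0,0,0,0,0]}'
python3 -m inch '{"travel": [[0,0,0.0015],[0,0,0.003],[0,0,0.003],[0,0,0.003]], "spin": [0,0,0,0]}'
python3 - <<'E'
from h import *
go(.6115,-.273,.0445,1.549)
E
```

```text
t: 17.47
tool_pos: [0.6127, -0.2757, 0.0523]
orientation: [2.243, 2.196, 0.001]
force: [-0.5, -0.8, -0.2]
opening: 0.0513
gripper_force: 25.0
t: 17.8
tool_pos: [0.6116, -0.2758, 0.0477]
orientation: [2.245, 2.196, 0.0]
force: [0.7, -0.0, -1.1]
opening: 0.0516
gripper_force: 25.0
travel [ 0.0028 -0.0002  0.0032] spin -0.0 | cur [ 0.6116 -0.2758  0.0477] yaw 1.549 tilt -1.0 t 17.8 op 0.0516 F [ 0.7 -0.  -1.1]
```

```bash
python3 -m inch '{"travel": [[0,0,0.0015],[0,0,0.003],[0,0,0.003],[0,0,0.003]], "spin": [0,0,0,0]}'
python3 -m inch '{"travel": [[0,0,0],[0,0,0]], "spin": [0,0]}'
```

```text
t: 18.13
tool_pos: [0.6116, -0.2758, 0.0443]
orientation: [2.246, 2.196, 0.0]
force: [-0.8, -1.6, 1.3]
opening: 0.0515
gripper_force: 25.0
t: 18.3
tool_pos: [0.6115, -0.2758, 0.0443]
orientation: [2.245, 2.196, 0.0]
force: [-1.0, -1.3, 2.5]
opening: 0.0517
gripper_force: 25.0
```

```bash
python3 -m inch '{"travel": [[0,0,0],[0,0,0],[0,0,0],[0,0,0],[0,0,0]], "spin": [0,0,0,0,0]}' 0.1
python3 -m inch '{"travel": [[0,0,-0.02],[0,0,-0.06],[0,0,-0.1],[0,0,-0.13],[0,0,-0.13],[0,0,-0.13]], "spin": [0,0,0,0,0,0]}'
python3 - <<'E'
from h import *
go(.468,-.19,.17,1.57)
E
```

```text
t: 18.72
tool_pos: [0.6113, -0.2756, 0.0439]
orientation: [-2.246, -2.197, 0.0]
force: [0.1, -0.4, -1.0]
opening: 0.0801
gripper_force: 0.0
t: 19.22
tool_pos: [0.6131, -0.2765, 0.1777]
orientation: [2.242, 2.193, 0.003]
force: [-0.0, -0.2, -0.9]
opening: 0.0837
gripper_force: 0.0
travel [ 0.0833 -0.147   0.0066] spin -0.021 | cur [ 0.6131 -0.2765  0.1777] yaw 1.549 tilt -1.0 t 19.2167 op 0.0837 F [-0.  -0.2 -0.9]
```

```bash
python3 -m inch '{"travel": [[0.017,-0.03,0],[0.034,-0.06,0],[0.051,-0.09,0],[0.068,-0.12,0],[0.083,-0.146,0],[0.083,-0.146,0],[0.083,-0.146,0],[0.083,-0.146,0],[0.083,-0.146,0]], "spin": [-0.02,-0.02,-0.02,-0.02,-0.02,-0.02,-0.02,-0.02,-0.02]}'
python3 - <<'E'
from h import *
im,d,P=pts("wrist","pics/w10.png")
a=P[(P[...,2]>.069)&(P[...,2]<.078)&(np.hypot(P[...,0]-.468,P[...,1]+.103)<.04)]
print(len(a),cv2.minEnclosingCircle(a[:,:2].astype(np.float32)),a.mean(0))
go(.468,-.103,.038,1.57)
im,d,P=pts("top","pics/top4.png")
for n,c in [("tub",(.6115,-.2758)),("tubstock",(.608,-.193))]:
    a=P[(abs(P[...,2]-.085)<.006)&(np.hypot(P[...,0]-c[0],P[...,1]-c[1])<.035)]
    print(n,len(a),cv2.minEnclosingCircle(a[:,:2].astype(np.float32)),a.mean(0))
E
```

```text
t: 19.97
tool_pos: [0.4679, -0.1899, 0.1738]
orientation: [2.224, 2.219, 0.0]
force: [0.1, -0.1, -0.1]
opening: 0.0837
gripper_force: 0.0
1062 ((0.4672551155090332, -0.10625264793634415), 0.014348410069942474) [ 0.46726844 -0.10618382  0.07389576]
travel [ 0.087  -0.0002  0.1359] spin -0.001 | cur [ 0.468  -0.19    0.1739] yaw 1.569 tilt -1.0 t 20.0167 op 0.0834 F [-0.6  0.   0.9]
tub 0 ((0.0, 0.0), 0.0) [nan nan nan]
tubstock 199 ((0.6081879138946533, -0.19254522025585175), 0.02392398938536644) [ 0.61320672 -0.1885893   0.08516862]<stdin>:9: RuntimeWarning: Mean of empty slice.
  ret = um.true_divide(
```

View pics/w10.png

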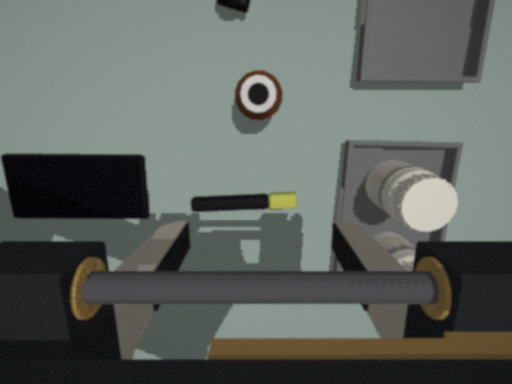

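The vial is at (259,95), clear of the cutter at (245,202). Next I'll grasp it gently.

```bash
python3 -m inch '{"travel": [[0.035,0,0],[0.07,0,0.01],[0.085,-0.0005,0.035],[0.085,-0.0005,0.065],[0.085,-0.0005,0.095],[0.085,-0.0005,0.12],[0.085,-0.0005,0.132],[0.085,-0.0005,0.1355],[0.085,-0.0005,0.1355],[0.085,-0.0005,0.1355]], "spin": [0,0,0,0,0,0,0,0,0,0]}'
python3 -m inch '{"travel": [[0,0,0],[0,0,0],[0,0,0],[0,0,0],[0,0,0],[0,0,0],[0,0,0],[0,0,0],[0,0,0],[0,0,0]], "spin": [0,0,0,0,0,0,0,0,0,0]}' 0.75 25
python3 -m inch '{"travel": [[0,0,-0.01],[0,0,-0.03],[0,0,-0.05],[0,0,-0.08],[0,0,-0.11],[0,0,-0.13],[0,0,-0.14],[0,0,-0.14],[0,0,-0.14]], "spin": [0,0,0,0,0,0,0,0,0]}'
python3 - <<'E'
from h import *
go(.6218,-.043,.17,1.565)
E
```

```text
t: 20.9
tool_pos: [0.4678, -0.1048, 0.0393]
orientation: [2.223, 2.218, 0.001]
force: [0.5, -0.7, 1.2]
opening: 0.0838
gripper_force: 0.0
t: 21.73
tool_pos: [0.4669, -0.1044, 0.0387]
orientation: [-2.224, -2.219, 0.0]
force: [-0.6, -0.1, 1.8]
opening: 0.0416
gripper_force: 25.0
t: 22.48
tool_pos: [0.4669, -0.1044, 0.1783]
orientation: [2.223, 2.219, 0.0]
force: [-0.2, 0.1, -2.0]
opening: 0.0414
gripper_force: 25.0
travel [0.0617 0.1548 0.0083] spin 0.004 | cur [ 0.4669 -0.1044  0.1783] yaw 1.569 tilt -1.0 t 22.4833 op 0.0414 F [-0.2  0.1 -2. ]
```

```bash
python3 -m inch '{"travel": [[0.01,0.025,0],[0.022,0.055,0],[0.034,0.085,0],[0.046,0.115,0],[0.056,0.14,0],[0.061,0.1535,0],[0.061,0.1545,0],[0.061,0.1545,0],[0.061,0.1545,0],[0.061,0.1545,0]], "spin": [0.004,0.004,0.004,0.004,0.004,0.004,0.004,0.004,0.004,0.004]}'
python3 - <<'E'
from h import *
im,d,P=pts("wrist","pics/w11.png")
go(.6218,-.043,.0417,1.565)
a=P[(P[...,2]>.07)&(P[...,2]<.082)&(np.hypot(P[...,0]-.626,P[...,1]-.0385)<.03)]
print(len(a),cv2.minEnclosingCircle(a[:,:2].astype(np.float32)))
E
```

```text
t: 23.32
tool_pos: [0.6202, -0.0442, 0.1776]
orientation: [-2.228, -2.213, 0.002]
force: [-0.1, -0.6, -1.1]
opening: 0.0409
gripper_force: 25.0
travel [0.0012 0.0015 0.1364] spin -0.001 | cur [ 0.6205 -0.0442  0.1781] yaw 1.564 tilt -1.0 t 23.3667 op 0.0416 F [ 0.2  1.4 -1.9]
1044 ((0.6261551380157471, 0.03578553721308708), 0.01449216715991497)
```

View pics/w11.png

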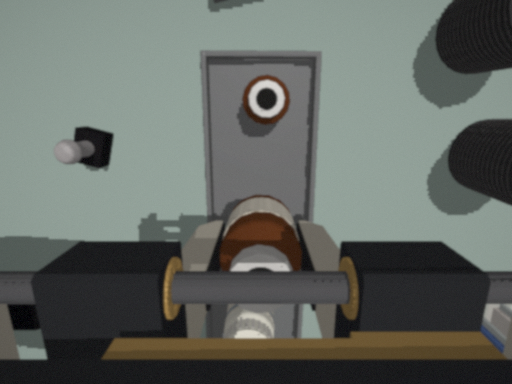

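The stock vial is at (266,98), and the held vial is over the free half of its tray. I'll lower it slowly.

```bash
python3 -m inch '{"travel": [[0.001,0.001,0.015],[0.001,0.001,0.045],[0.001,0.001,0.075],[0.001,0.001,0.1],[0.001,0.001,0.118],[0.001,0.001,0.127],[0.001,0.001,0.131],[0.001,0.001,0.131],[0.001,0.001,0.131],[0.001,0.001,0.131]], "spin": [0,0,0,0,0,0,0,0,0,0]}'
python3 -m inch '{"travel": [[0,0,0.001],[0,0,0.002],[0,0,0.003],[0,0,0.003],[0,0,0.003]], "spin": [0,0,0,0,0]}'
```

```text
t: 24.2
tool_pos: [0.6239, -0.043, 0.0496]
orientation: [2.226, 2.213, 0.003]
force: [-0.4, -0.3, -0.3]
opening: 0.041
gripper_force: 25.0
t: 24.62
tool_pos: [0.6225, -0.0427, 0.0445]
orientation: [-2.228, -2.215, 0.0]
force: [0.3, 0.4, -1.4]
opening: 0.0414
gripper_force: 25.0
```

```bash
python3 -m inch '{"travel": [[0,0,0.001],[0,0,0.002],[0,0,0.0025],[0,0,0.0025],[0,0,0.0025]], "spin": [0,0,0,0,0]}'
python3 -m inch '{"travel": [[0,0,0.0005],[0,0,0.0005],[0,0,0.0005]], "spin": [0,0,0]}'
```

```text
t: 25.03
tool_pos: [0.6225, -0.0427, 0.0419]
orientation: [-2.228, -2.215, 0.0]
force: [-0.1, -0.1, -2.2]
opening: 0.0416
gripper_force: 25.0
t: 25.28
tool_pos: [0.6226, -0.0427, 0.0417]
orientation: [2.228, 2.215, 0.0]
force: [-1.4, 0.2, -0.1]
opening: 0.0415
gripper_force: 25.0
```

```bash
python3 -m inch '{"travel": [[0,0,0.0005],[0,0,0.0005],[0,0,0.0005]], "spin": [0,0,0]}'
python3 -m inch '{"travel": [[0,0,0],[0,0,0],[0,0,0],[0,0,0],[0,0,0]], "spin": [0,0,0,0,0]}' 0.25
python3 -m inch '{"travel": [[0,0,-0.01],[0,0,-0.04],[0,0,-0.08],[0,0,-0.12],[0,0,-0.15],[0,0,-0.15],[0,0,-0.15]], "spin": [0,0,0,0,0,0,0]}'
python3 -m inch '{"travel": [[-0.04,-0.02,0],[-0.08,-0.04,0],[-0.12,-0.06,0],[-0.16,-0.08,0],[-0.2,-0.1,0],[-0.24,-0.12,0],[-0.28,-0.14,0],[-0.32,-0.15,0],[-0.32,-0.15,0],[-0.32,-0.15,0]], "spin": [0,0,0,0,0,0,0,0,0,0]}'
python3 - <<'E'
from h import *
im,d,P=pts("top","pics/top5.png")
for n,c,h,r in [("tub",(.6115,-.2758),.085,.035),("tubstock",(.608,-.193),.085,.035),("vial",(.6225,-.0427),.076,.03),("vialstock",(.626,.0385),.076,.03)]:
    a=P[(abs(P[...,2]-h)<.006)&(np.hypot(P[...,0]-c[0],P[...,1]-c[1])<r)]
    print(n,len(a),cv2.minEnclosingCircle(a[:,:2].astype(np.float32)),np.median(a[:,2]))
for n,h in [("large",.063),("small",.085)]:
    a=P[(abs(P[...,2]-h)<.006)&(np.hypot(P[...,0]-.621,P[...,1]-.2205)<.08)]
    print(n,len(a),cv2.minAreaRect(a[:,:2].astype(np.float32)))
E
```

```text
t: 25.53
tool_pos: [0.6226, -0.0428, 0.0417]
orientation: [2.228, 2.215, 0.0]
force: [-2.7, 0.1, 6.2]
opening: 0.0416
gripper_force: 25.0
t: 25.95
tool_pos: [0.6225, -0.0428, 0.0409]
orientation: [-2.228, -2.215, 0.0]
force: [-0.0, 0.2, -1.1]
opening: 0.0678
gripper_force: 0.0
t: 26.53
tool_pos: [0.6245, -0.043, 0.1952]
orientation: [2.224, 2.211, 0.006]
force: [-1.1, -0.1, -0.4]
opening: 0.0699
gripper_force: 0.0
t: 27.37
tool_pos: [0.4677, -0.3654, 0.1893]
orientation: [-2.232, -2.208, 0.002]
force: [-0.7, -0.1, 0.2]
opening: 0.0699
gripper_force: 0.0
tub 300 ((0.6127398014068604, -0.2732014060020447), 0.024291524663567543) 0.08485000661765718
tubstock 299 ((0.6083016991615295, -0.1920323222875595), 0.02445799671113491) 0.0849256902834239
vial 109 ((0.6239503026008606, -0.041893720626831055), 0.014651305042207241) 0.07686354157057007
vialstock 110 ((0.6266778707504272, 0.03888976201415062), 0.01425905805081129) 0.07668871301899682
large 425 ((0.6210429668426514, 0.22096537053585052), (0.06184815615415573, 0.11058040708303452), 10.246734619140625)
small 624 ((0.6217231750488281, 0.2224404364824295), (0.046378243714571, 0.08089513331651688), 10.300466537475586)
```

View pics/top5.png

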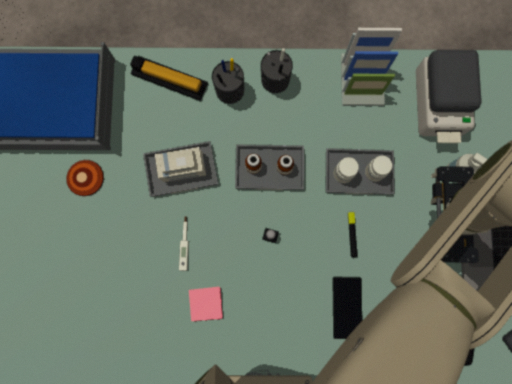

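The picture shows both vials at (254,162) and (286,163), both tubs at (347,170) and (381,168), and the carton stack at (182,163). All of them are upright and in place, and the arm is clear.

```bash
python3 -m inch '{"travel": [[0,0,0],[0,0,0],[0,0,0]], "spin": [0,0,0]}'; python3 -c "
from plant import close_job
print(close_job())"
```

```text
t: 27.67
tool_pos: [0.4711, -0.3603, 0.1906]
orientation: [-2.225, -2.216, -0.0]
force: [0.1, 0.4, 0.4]
opening: 0.07
gripper_force: 0.0
the job is handed in; nothing more can be done
None
```

The job is handed in at about 28 s of the 112 s: the last camera check showed the tub and vial upright in their trays, the cartons stacked square and centred, and the stock tub and vial where they started, but `close_job()` returned no verdict.

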